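Stand the clay paddle in the tool block

TASK

Take the clay paddle with the round handle off its hook on the wooden rack and stand it upright, handle down, in the tool block, in the one hole that is not silted up with dried clay, so that the handle goes fully down to the bottom of the hole. Lower it gently, without dropping it in, and leave the other hanging tools and everything else on the table where they are.

Things in the scene. Friction and masses are not known exactly. Their poses are not given: they have to be found in the camera images.
- paddle: Dark wooden paddle 200 mm long, 0.16 kg, hanging blade up. Origin: middle of the upper edge of its hanging hole; z up along it, x across the thickness. Blade 56 mm wide (y), 16 mm thick (x): solid from the origin up to +44 mm; hole 32 mm wide, z -40 to 0; solid z -62 to -40. Round handle, 22 mm diameter, z -156 to -62
- paddle_end (a point): centre of the lower end of the paddle's round handle
- rack: Fixed open wooden rack 360 mm wide (y), 218 high; origin on the table under its rail, -x the hooks' side. Rail x -10 to 10, z 182 to 218. Three hooks at y -110, 0, 110: 8 mm steel bars from the rail to x = -95, axis at z = 200, then straight up to a tip at z = 224. Each carries one tool, at about x = -55; which is where varies
- block: Fixed wooden block 80 (x) x 190 (y) x 70 mm, origin at the centre of its underside. Three upright round holes in a row along y, 25 mm wide, 55 deep. In two of them hard dried clay stops a handle 20 mm below the top; one is clear to its bottom, 15 mm above the table. Which one is clear varies and is not measured
- block_hole0 (a point): centre of the mouth of the block's hole at y = -60 mm (z = 70 mm)
- block_hole1 (a point): centre of the mouth of the block's middle hole
- block_hole2 (a point): centre of the mouth of the block's hole at y = +60 mm
- rib: leave alone: hanging wooden board without handle, 76 mm wide, 16 mm thick, 129 mm long; origin as on the paddle, 44 mm of wood above it
- beater: leave alone: hanging paddle with a short flat handle 40 mm wide, 175 mm long, 56 mm wide, 16 mm thick; origin as on the paddle
- bowl: leave alone: white bowl 90 mm wide, 50 mm high, origin under its foot
- mug: leave alone: brown mug 72 mm wide, 75 mm high, in front of the block, origin under its foot
- jar: leave alone: jar 60 mm wide, 70 mm high, behind the rack, origin under its foot
- flask: leave alone: bottle 60 mm wide, 150 mm high, at the back, origin under its foot
- cup: leave alone: white cup 76 mm wide, 80 mm high, origin under its foot
- brush: leave alone: brush 180 mm long lying on the table
There are look-alikes about, which are no part of the job. Leave any purple or yellow look-alike of the paddle alone. Several things have the shape of the block; the one meant has the colours described above.

How it is judged:
By the outcome, as a careful person would: the job done as asked, in the order asked, and still so for the second after the job is handed in, with the robot touching nothing.
It also fails if it takes over 51 s, if anything falls off the work surface, if the arm or the gripper's body presses on something with over 40 N, if the wrist force passes 120 N, or if a joint passes its speed limit or range.

ROBOT

A 6-joint arm with a two-finger parallel gripper is mounted at the origin on the work surface. World frame = base frame: x ahead of the robot, y to its left, z up, the work surface at z = 0. Lengths are in mm, angles in degrees, forces in N, time in s.
With the tool pointing down it reaches from about 350 to 850 mm from the base axis. Payload 8.1 kg.
Tool frame: the origin (TCP) lies midway between the tips of the shut fingers; the grasp point (between the pads) lies 19 mm behind it; z points along the fingers, y is the line along which they close (so a half turn about z gives the same grasp; the last joint's range is limited). The gripper opens to 85 mm and grips with 20 to 120 N. Pads are 22 mm wide; open, the fingers measure 114 mm over their backs; the gripper's body (76 mm by 85 mm) begins 54 mm behind the grasp point. The pads swing forward as they close: fully open they stand 13 mm farther back than shut.
Start: joints at [-71.127, 7.471, 85.268, -0, 87.261, -4.893], TCP at [241.824, -549.114, 231.292] pointing down, gripper open.
Joint ranges: [-169.43, 169.43], [-51.17, 129.36], [1.28, 143.12], [-76.62, 256.62], [0, 156.53], [-152.29, 152.29]. Speed limits (degrees/s): [136.94, 136.94, 159.86, 180, 180, 180].

INTERFACE

Orientations are given as [roll, pitch, yaw] about the fixed x, y, z axes, in that order (R = Rz(yaw) Ry(pitch) Rx(roll)).
In Python, from bench import r gives the robot as it stands. The module is installed in compiled form; this text tells all that it offers.
- The arm moves only by the tool jog_arm, never from a script. Its argument "rows" is a list of rows, each a list of 2 entries, a list of its own where there are three numbers: the shift along the tool's x, y, z in mm, then the turn, a rotation vector about the tool's x, y, z in rad. A call has 1 to 10 rows; each row is the pose to reach, as a shift and turn from the pose commanded when the call began, along the tool's axes at that moment; what a row does not reach only later rows make up. A row lasts 1/10 s, in which the tool goes at most 50 mm and 8.59 degrees, less where a joint would pass 70% of its speed; a pose out of reach is approached as far as the arm can. A call with a gripper value outside its range is refused whole. "grip" is the finger opening in mm, from 0 to 85.4, set as the call begins (left out, the last holds). The fingers move at their own pace and stop on an object; "force" is the grip in N (left out, the last holds). Time passes only in rows, so rows that repeat a pose let the fingers close. It gives the time, the measured TCP pose, the force, the opening and the grip force at its end, in the units of the state.
- r.sense(): the state, without advancing time (a new reading comes with each control period).
- r.snapshot(name): name is "side" or "top" or "wrist"; returns (picture, depth): 480x640x3 uint8, blue, green, red; 480x640 float32, mm along the optical axis (not along the pixel's ray), 0 where there is no reading.
- r.camera_params(name): a dict with "fx", "fy", "cx", "cy" (pixels), "pose" (4x4, takes a point from camera to world coordinates); the wrist camera has in their place "tool_from_camera" (4x4, takes a point from camera to tool coordinates, whose origin is the TCP and whose axes are the flange's). Camera axes: x right, y down, z forward; pixel columns grow to the right and rows downward; lengths in mm; the calibration is good to about 2 mm. The wrist camera is an equidistant fisheye: a pixel r from the principal point sees the ray r / f radians off the axis. A picture is of the moment at which its call begins: read the wrist's pose just before it. camera_params takes no time and is no camera call.
- r.hand_in(): hands the job in; it is judged then, once.
The state is a dict: "time": time; "joint_pos": joint angles; "qd": joint speeds; "joint_efforts": joint torques, N m; "tool_pos": TCP position; "tcp_rot": TCP orientation; "ft_force": force on the tool from outside, world axes, zero at the start; "wrist_torque": the same for the moment, N m; "finger_gap": finger opening in mm; "grip_force": force on a finger pad.
Only numpy, scipy, OpenCV 4.12 (cv2) and the standard library are available. Lean on these libraries where they do the work, as an engineer would, in place of code of your own. Each camera call takes 0.05 s, during which the arm holds its last target. There are 200 camera calls.

## Working session

There is one attempt and no reset: what is moved stays moved. The work goes in short steps, Python scripts to look and compute and a tool call to move; the robot and the scene stay as the last step left them, time stands still between calls to the robot, and variables do not carry over. Pictures are saved under pics/ and viewed, at most 10 in all, crops included, and the job is handed in when it is done.

Besides the shell and the picture viewer there is one more tool, called after "Request:" by a JSON object that holds its "api" and its "payload", one argument or row to a line. jog_arm: Moves the arm, as the interface text tells. Its arguments: {"type":"object","properties":{"rows":{"type":"array"},"grip":{"type":"number"},"force":{"type":"number"}},"required":["rows"]}

```bash
mkdir -p pics
cat > h.py <<'E'
import numpy as np, cv2
from bench import r
from scipy.spatial.transform import Rotation as R
def snap(n):
    im,d=r.snapshot(n); np.savez(n+'.npz',im=im,d=d); return im,d
def cloud(n,d):
    c=r.camera_params(n); v,u=np.mgrid[:480,:640]
    P=np.stack([(u-c['cx'])/c['fx']*d,(v-c['cy'])/c['fy']*d,d],-1)
    T=np.array(c['pose']); return P@T[:3,:3].T+T[:3,3]
E
python3 - <<'E'
from h import *
for n in ['side','top']:
    im,d=snap(n); cv2.imwrite(f'pics/{n}0.png',im)
    c=r.camera_params(n); print(n,c)
print(r.sense()); print(r.camera_params('wrist'))
E
```

```text
side {'fx': 469.768618053717, 'fy': 469.768618053717, 'cx': 321.2294241329306, 'cy': 238.95045972154807, 'pose': array([[-6.90939686e-01, -5.18832467e-01,  5.03403637e-01,
        -1.91393865e+02],
       [-7.22763853e-01,  4.81667396e-01, -4.95589479e-01,
         6.66902179e+02],
       [ 1.46547928e-02, -7.06264391e-01, -7.07796473e-01,
         1.22730775e+03],
       [ 0.00000000e+00,  0.00000000e+00,  0.00000000e+00,
         1.00000000e+00]])}
top {'fx': 569.7914164396412, 'fy': 569.7914164396412, 'cx': 312.11337213152154, 'cy': 241.38985126528996, 'pose': array([[-3.05634429e-03, -9.93503499e-01,  1.13760517e-01,
         4.17771503e+02],
       [-9.99939472e-01,  4.23872418e-03,  1.01531537e-02,
        -1.25676761e+02],
       [-1.05693932e-02, -1.13722600e-01, -9.93456319e-01,
         1.59026894e+03],
       [ 0.00000000e+00,  0.00000000e+00,  0.00000000e+00,
         1.00000000e+00]])}
{'time': 0.1, 'joint_pos': array([-7.11257145e+01,  7.51110682e+00,  8.53250383e+01, -4.57840740e-04,
        8.72622627e+01, -4.89442608e+00]), 'qd': array([-0.04460715, -0.11980216, -0.1
[... 270 characters left out ...]
rray([-1.79901912e+02, -7.94053837e-03,  2.37687270e+01]), 'ft_force': array([-0.01116164,  0.61543003, -0.88460509]), 'wrist_torque': array([ 0.01695904, -0.01642194, -0.04543449]), 'grip_force': 0.0, 'finger_gap': 85.45659312988568}
{'fx': 371.64829954431775, 'fy': 371.64829954431775, 'cx': 315.41446676805685, 'cy': 240.8060674588907, 'tool_from_camera': array([[-7.38583622e-05, -9.60744217e-01, -2.77435658e-01,
         7.02444369e+01],
       [ 9.99999997e-01, -7.61088624e-05, -2.65723804e-06,
         7.39874143e-01],
       [-1.85623862e-05, -2.77435657e-01,  9.60744220e-01,
        -1.42662629e+02],
       [ 0.00000000e+00,  0.00000000e+00,  0.00000000e+00,
         1.00000000e+00]])}
```

View pics/side0.png

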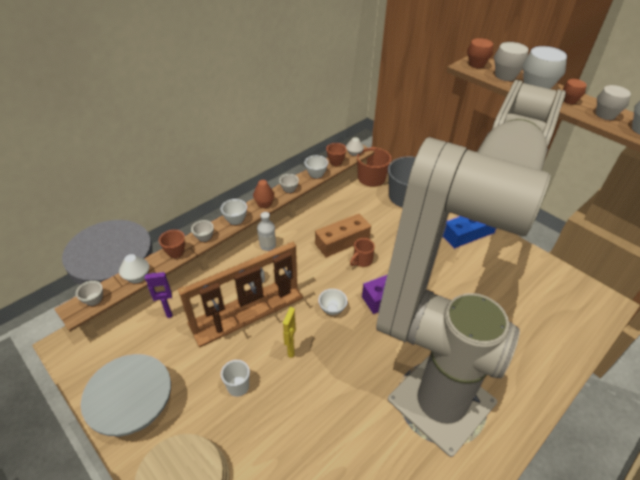

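View pics/top0.png

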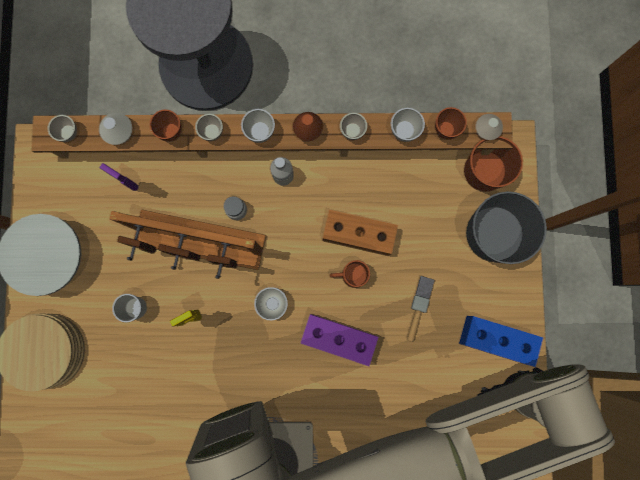

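The side view shows the rack near (245,295) with dark tools at (212,308), (250,290) and (284,277). The purple look-alike paddle is at (160,290), the yellow one at (290,330), and the wooden block at (343,234). In the top view the tools are at (136,243), (178,250) and (220,258), and the wooden block is at (360,232). The purple block at (341,339) and the blue one at (501,340) are look-alikes. Next is a close crop to tell which tool is which.

Run:
```python
from h import *
s=np.load('side.npz'); t=np.load('top.npz')
a=cv2.resize(s['im'][240:350,170:320],(800,587),interpolation=cv2.INTER_CUBIC)[:, :]
b=cv2.resize(t['im'][205:285,100:280],(400,178),interpolation=cv2.INTER_CUBIC)
c=cv2.resize(t['im'][205:260,315:405],(400,244),interpolation=cv2.INTER_CUBIC)
a=cv2.resize(a,(480,352)); o=np.zeros((600,800,3),np.uint8)
o[:352,:480]=a; o[352:530,:400]=b; o[352:596,400:]=c
cv2.imwrite('pics/crop0.png',o)
P=cloud('top',t['d']); Q=cloud('side',s['d'])
for u,v in [(120,214),(262,238),(135,243),(178,250),(220,258),(133,256),(175,267),(218,276),(360,225),(339,227),(360,232),(382,237)]: print('t',u,v,P[v,u].round())
```

```text
t 120 214 [645. 359. 217.]
t 262 238 [608.  30.  16.]
t 135 243 [569. 308. 253.]
t 178 250 [552. 207. 246.]
t 220 258 [533. 106. 251.]
t 133 256 [542. 327. 206.]
t 175 267 [515. 224. 202.]
t 218 276 [ 418. -126. 1590.]
t 360 225 [ 636. -239.   70.]
t 339 227 [ 634. -184.   45.]
t 360 232 [ 624. -243.   12.]
t 382 237 [ 606. -300.   47.]
```

View pics/crop0.png

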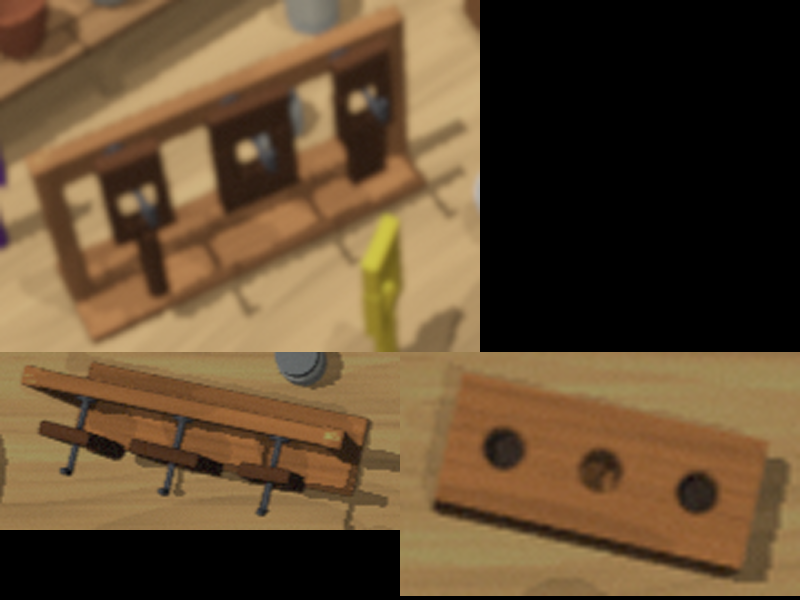

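The close crop settles it. The leftmost tool, crop (152,265) and top (136,243), has the narrow round handle under a blade, so it is the paddle. The middle tool is the rib, with no handle. The right one is the beater, with a short flat handle. The purple and yellow look-alikes are ruled out by colour. The wooden block is the one at top (360,232), and by top depth its middle hole looks deep. I'll look at the block holes from close by first.

```bash
cat >> h.py <<'E'
def go(p,yaw):
    s=r.sense(); M=R.from_euler('xyz',s['tcp_rot'],degrees=True)
    print('t',s['time'],'pos',s['tool_pos'].round(1),s['tcp_rot'].round(2),'F',s['ft_force'].round(1))
    G=R.from_euler('xyz',[180,0,yaw],degrees=True)
    print('shift',M.inv().apply(np.array(p)-s['tool_pos']).round(1),'turn',(M.inv()*G).as_rotvec().round(4))
def wcloud(d):
    """world points per pixel of the wrist depth (equidistant fisheye)"""
    s=r.sense(); c=r.camera_params('wrist'); v,u=np.mgrid[:480,:640]
    return wpts(u,v,d,s)
def wpts(u,v,d,s):
    c=r.camera_params('wrist'); x=(u-c['cx'])/c['fx']; y=(v-c['cy'])/c['fy']; th=np.hypot(x,y)+1e-9
    k=np.tan(th)/th; P=np.stack([x*k*d,y*k*d,d+0*x],-1); T=np.array(c['tool_from_camera'])
    P=P@T[:3,:3].T+T[:3,3]
    return P@R.from_euler('xyz',s['tcp_rot'],degrees=True).as_matrix().T+s['tool_pos']
E
python3 - <<'E'
from h import *
go([610,-312,230],80)
E
```

```text
t 0.1 pos [ 241.7 -548.6  230.3] [-1.799e+02 -1.000e-02  2.377e+01] F [-0.   0.6 -0.9]
shift [432.5 -68.1   0.5] turn [-0.0015 -0.001  -0.9814]
```

Request:
{"api": "jog_arm", "payload": {
  "rows": [
    [[432,-68,0],[0,0,-0.981]],
    [[432,-68,0],[0,0,-0.981]],
    [[432,-68,0],[0,0,-0.981]],
    [[432,-68,0],[0,0,-0.981]],
    [[432,-68,0],[0,0,-0.981]],
    [[432,-68,0],[0,0,-0.981]],
    [[432,-68,0],[0,0,-0.981]],
    [[432,-68,0],[0,0,-0.981]],
    [[432,-68,0],[0,0,-0.981]],
    [[432,-68,0],[0,0,-0.981]]
  ]
}}

```text
time: 1.1
tool_pos: [613.1, -308.5, 229.9]
tcp_rot: [-180.0, -0.1, 80.3]
ft_force: [-0.8, -0.8, 0.3]
finger_gap: 85.5
grip_force: 0.0
```

Request:
{"api": "jog_arm", "payload": {
  "rows": [
    [[0,0,0],[0,0,0]],
    [[0,0,0],[0,0,0]],
    [[0,0,0],[0,0,0]]
  ]
}}

```text
time: 1.4
tool_pos: [608.8, -313.8, 231.3]
tcp_rot: [-180.0, 0.0, 79.9]
ft_force: [-0.5, -0.2, 0.6]
finger_gap: 85.1
grip_force: 0.0
```

Run:
```python
from h import *
s=r.sense(); im,d=r.snapshot('wrist'); np.savez('w1.npz',im=im,d=d,p=s['tool_pos'],e=s['tcp_rot'])
print(s['tool_pos'],s['tcp_rot'],s['time']); cv2.imwrite('pics/w1.png',im)
```

```text
[ 608.77340361 -313.82583501  231.25117615] [-1.79978929e+02  7.75492494e-03  7.98780252e+01] 1.4
```

View pics/w1.png

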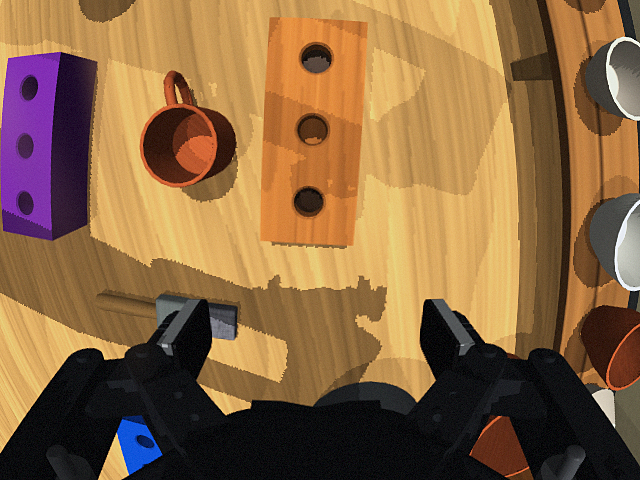

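The wrist view shows the wooden block with holes at (317,57), (312,129) and (309,202). The middle one has a wood-coloured floor. The next step measures hole centres and floor heights.

```bash
cat > hole.py <<'E'
from h import *
def holes(f):
    w=np.load(f); d=w['d'].astype(float); s={'tool_pos':w['p'],'tcp_rot':w['e']}
    v,u=np.mgrid[:480,:640]; W=wpts(u,v,d,s); c=r.camera_params('wrist')
    wood=((abs(W[...,2]-70)<6)&(d>0)).astype(np.uint8)
    cs,h=cv2.findContours(wood,cv2.RETR_CCOMP,cv2.CHAIN_APPROX_NONE)
    for q,hh in zip(cs,h[0]):
        if hh[3]<0 or cv2.contourArea(q)<150: continue
        # rim rays onto z=70
        A=q[:,0].astype(float); a=wpts(A[:,0],A[:,1],100.+0*A[:,0],s); o=wpts(np.array([c['cx']]),np.array([c['cy']]),np.array([0.]),s)
        pl=o+(a-o)*((70-o[:,2])/(a[:,2]-o[:,2]))[:,None]
        (x,y),rad=cv2.minEnclosingCircle(pl[:,:2].astype(np.float32))
        m=np.zeros(d.shape,np.uint8); cv2.drawContours(m,[q],-1,1,-1); m=(m>0)&(wood==0)&(d>0)
        B=np.linalg.lstsq(np.c_[2*pl[:,:2],np.ones(len(pl))],(pl[:,:2]**2).sum(1),rcond=None)[0]
        print('px',A.mean(0).round(),'circ',round(x,1),round(y,1),round(rad,1),'lsq',B[:2].round(1),'floor z pct',np.percentile(W[m][:,2],[5,20,50,80]).round(),'col',w['im'][m].mean(0).round())
    print('top z',np.median(W[...,2][wood>0]).round(1))
E
python3 - <<'E'
from hole import *
holes('w1.npz')
t=np.load('top.npz'); P=cloud('top',t['d'])
m=t['im'].astype(int); 
# paddle top / tools: points above 235 near rack
q=(P[...,2]>235)&(P[...,2]<262)&(P[...,0]<640)&(P[...,0]>480)&(P[...,1]>50)&(P[...,1]<360)&(t['d']>0)
n,l,st,ce=cv2.connectedComponentsWithStats(q.astype(np.uint8))
for i in range(1,n):
    if st[i,4]>20:
        X=P[l==i]; (c,sz,a)=cv2.minAreaRect(X[:,:2].astype(np.float32)); print(st[i],np.round(c),np.round(sz),round(a,1),np.median(X[:,2]))
E
```

```text
px [180. 144.] circ 508.1 -228.4 32.4 lsq [ 507.4 -228.3] floor z pct [ 4.  5.  7. 44.] col [ 27.  51. 109.]
px [ 27. 203.] circ 315.9 -237.8 12.7 lsq [ 316.1 -237.8] floor z pct [45. 49. 56. 61.] col [63. 27. 54.]
px [ 26. 147.] circ 334.9 -181.8 12.8 lsq [ 334.8 -181.9] floor z pct [44. 49. 56. 61.] col [74. 36. 68.]
px [31. 88.] circ 353.1 -125.2 12.8 lsq [ 353.8 -125.3] floor z pct [44. 49. 55. 61.] col [49. 22. 42.]
px [308. 202.] circ 606.0 -297.4 13.1 lsq [ 605.9 -297.3] floor z pct [49. 49. 50. 51.] col [21. 32. 49.]
px [312. 130.] circ 619.4 -239.8 13.2 lsq [ 619.6 -239.8] floor z pct [14. 15. 15. 27.] col [24. 52. 91.]
px [316.  59.] circ 633.0 -182.2 12.9 lsq [ 632.9 -182.3] floor z pct [49. 50. 50. 51.] col [39. 48. 64.]
top z 70.0
[118 236  24  12 163] [574. 324.] [58. 16.] 75.9 246.32056108696406
[158 244  33  13 218] [552. 217.] [78. 16.] 76.7 246.5122913391789
[207 255  25  10 164] [530. 110.] [56. 16.] 80.3 246.15512491773939
```

The middle hole is clear: its floor is at z≈15 and its centre at about (619.5,-239.8). The paddle's blade top is near (574,324), z≈246. I'll go above it for one close look.

Run:
```python
from h import *
go([574,324,330],78.4)
```

```text
t 1.45 pos [ 608.8 -313.9  231.4] [-1.800e+02  1.000e-02  7.987e+01] F [-0.6  0.2 -0.6]
shift [ 621.8 -146.5  -98.7] turn [-0.0001  0.0001  0.0257]
```

Request:
{"api": "jog_arm", "payload": {
  "rows": [
    [[0,0,-50],[0,0,0]],
    [[30,-10,-85],[0,0,0]],
    [[75,-25,-98],[0,0,0.026]],
    [[120,-40,-98],[0,0,0.026]],
    [[165,-50,-98],[0,0,0.026]],
    [[210,-60,-98],[0,0,0.026]],
    [[255,-70,-98],[0,0,0.026]],
    [[300,-80,-98],[0,0,0.026]],
    [[345,-90,-98],[0,0,0.026]],
    [[390,-100,-98],[0,0,0.026]]
  ]
}}

```text
time: 2.45
tool_pos: [578.7, 89.5, 329.8]
tcp_rot: [179.9, -0.0, 78.4]
ft_force: [0.6, 0.4, 0.4]
finger_gap: 85.4
grip_force: 0.0
```

Request:
{"api": "jog_arm", "payload": {
  "rows": [
    [[45,-9,0],[0,0,0]],
    [[90,-18,0],[0,0,0]],
    [[135,-27,0],[0,0,0]],
    [[180,-36,0],[0,0,0]],
    [[215,-43,0],[0,0,0]],
    [[232,-46,0],[0,0,0]],
    [[232,-46,0],[0,0,0]],
    [[232,-46,0],[0,0,0]],
    [[232,-46,0],[0,0,0]]
  ],
  "grip": 36
}}

```text
time: 3.35
tool_pos: [581.0, 323.4, 329.6]
tcp_rot: [180.0, 0.0, 78.4]
ft_force: [0.6, 0.6, -0.3]
finger_gap: 36.3
grip_force: 0.0
```

Run:
```python
from h import *
s=r.sense(); im,d=r.snapshot('wrist'); np.savez('w2.npz',im=im,d=d,p=s['tool_pos'],e=s['tcp_rot'])
print(s['tool_pos'],s['tcp_rot'],s['time'],s['finger_gap']); cv2.imwrite('pics/w2.png',im)
v,u=np.mgrid[:480,:640]; W=wpts(u,v,d.astype(float),s)
q=(W[...,2]>236)&(W[...,2]<256)&(d>0)&(np.hypot(W[...,0]-574,W[...,1]-324)<60)
n,l,st,ce=cv2.connectedComponentsWithStats(q.astype(np.uint8))
for i in range(1,n):
    if st[i,4]>80:
        X=W[l==i]; (c,sz,a)=cv2.minAreaRect(X[:,:2].astype(np.float32)); print(st[i],np.round(c,1),np.round(sz,1),round(a,1),np.median(X[:,2]))
```

```text
[580.98985383 323.41520016 329.6187127 ] [1.79973143e+02 1.59101994e-02 7.83725879e+01] 3.35 36.29570984263802
[ 293  200   27   87 2092] [575.7 325.9] [55.7 15.7] 75.7 247.73191275976512
```

View pics/w2.png

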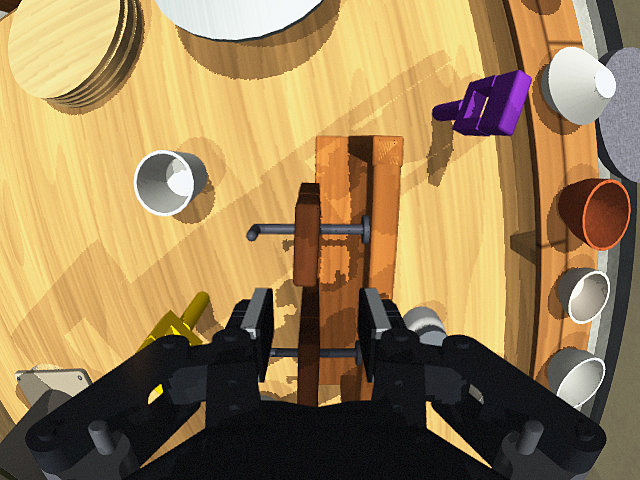

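The view shows the paddle blade edge-on at (308,235) on its hook. The yellow and purple look-alikes are well aside, at (180,330) and (495,100). The blade top is centred at (575.7,325.9), 247.7 high, at 75.7°; its 56×16 size matches the description.

Run:
```python
from h import *
go([575.7,325.9,212],76)
```

```text
t 3.4 pos [581.  323.4 329.7] [179.97   0.    78.37] F [0.7 0.1 0.3]
shift [  1.3  -5.8 117.7] turn [0.0005 0.0001 0.0413]
```

Request:
{"api": "jog_arm", "payload": {
  "rows": [
    [[1.3,-5.8,0],[0,0,0.041]],
    [[1.3,-5.8,20],[0,0,0.041]],
    [[1.3,-5.8,45],[0,0,0.041]],
    [[1.3,-5.8,65],[0,0,0.041]],
    [[1.3,-5.8,85],[0,0,0.041]],
    [[1.3,-5.8,100],[0,0,0.041]],
    [[1.3,-5.8,110],[0,0,0.041]],
    [[1.3,-5.8,117.5],[0,0,0.041]],
    [[1.3,-5.8,117.5],[0,0,0.041]]
  ],
  "grip": 32
}}

```text
time: 4.3
tool_pos: [574.8, 327.2, 211.0]
tcp_rot: [-179.9, 0.0, 76.1]
ft_force: [1.0, -0.1, 0.0]
finger_gap: 32.0
grip_force: 0.0
```

Request:
{"api": "jog_arm", "payload": {
  "rows": [
    [[0,0,0],[0,0,0]],
    [[0,0,0],[0,0,0]],
    [[0,0,0],[0,0,0]],
    [[0,0,0],[0,0,0]],
    [[0,0,0],[0,0,0]],
    [[0,0,0],[0,0,0]]
  ],
  "grip": 8,
  "force": 60
}}

```text
time: 4.9
tool_pos: [575.5, 327.9, 212.8]
tcp_rot: [179.9, -0.1, 76.1]
ft_force: [1.6, 0.1, 4.5]
finger_gap: 15.1
grip_force: 59.4
```

Request:
{"api": "jog_arm", "payload": {
  "rows": [
    [[0,0,-4],[0,0,0]],
    [[0,0,-10],[0,0,0]],
    [[0,0,-18],[0,0,0]],
    [[0,0,-24],[0,0,0]],
    [[0,0,-26],[0,0,0]],
    [[0,0,-26],[0,0,0]]
  ]
}}

```text
time: 5.5
tool_pos: [575.3, 327.7, 238.5]
tcp_rot: [180.0, -0.0, 76.1]
ft_force: [-0.6, 1.0, -2.1]
finger_gap: 15.3
grip_force: 58.8
```

Run:
```python
from h import *
s=r.sense(); im,d=snap('side'); print(s['tool_pos'],s['ft_force'],s['finger_gap'])
o=cv2.resize(im[230:350,150:310],(800,600),interpolation=cv2.INTER_CUBIC); cv2.imwrite('pics/s2.png',o)
```

```text
[575.3014781  327.73944771 238.50496589] [-0.61922686  1.04481942 -2.1323942 ] 15.33403824067102
```

View pics/s2.png

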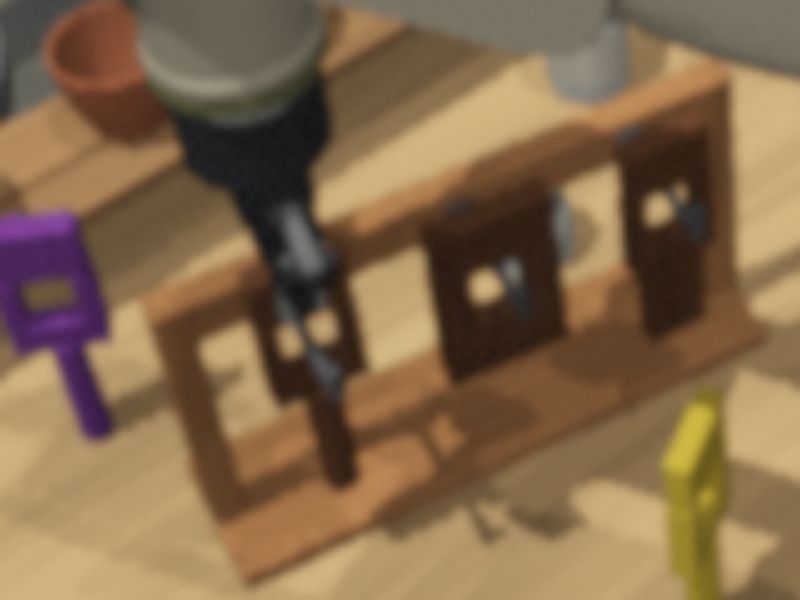

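The paddle is in the gripper and lifted. Its blade is at (310,330), its handle reaches down to (343,480), and the hook passes through its hole. The ~-1.6 N load matches the paddle's weight. Next I'll withdraw it along the hook.

Request:
{"api": "jog_arm", "payload": {
  "rows": [
    [[0,-8,0],[0,0,0]],
    [[0,-16,0],[0,0,0]],
    [[0,-24,0],[0,0,0]],
    [[0,-32,0],[0,0,0]],
    [[1,-40,0],[0,0,0]]
  ]
}}

```text
time: 6.05
tool_pos: [535.5, 338.4, 237.8]
tcp_rot: [-180.0, -0.0, 76.1]
ft_force: [-0.9, 0.0, -0.6]
finger_gap: 15.4
grip_force: 58.7
```

Request:
{"api": "jog_arm", "payload": {
  "rows": [
    [[0,-8,0],[0,0,0]],
    [[0,-16,0],[0,0,0]],
    [[0,-24,0],[0,0,0]],
    [[0,-32,0],[0,0,0]],
    [[1,-38,0],[0,0,0]],
    [[1,-38,0],[0,0,0]]
  ]
}}

```text
time: 6.65
tool_pos: [499.1, 348.7, 237.9]
tcp_rot: [-180.0, -0.0, 76.2]
ft_force: [0.1, -0.1, -1.9]
finger_gap: 15.2
grip_force: 58.7
```

It is free of the hook. Next: lift high.

Request:
{"api": "jog_arm", "payload": {
  "rows": [
    [[0,0,-15],[0,0,0]],
    [[0,0,-40],[0,0,0]],
    [[0,0,-65],[0,0,0]],
    [[0,0,-90],[0,0,0]],
    [[0,0,-115],[0,0,0]],
    [[0,0,-140],[0,0,0]],
    [[0,0,-165],[0,0,0]],
    [[0,0,-182],[0,0,0]],
    [[0,0,-192],[0,0,0]],
    [[0,0,-192],[0,0,0]]
  ]
}}

```text
time: 7.65
tool_pos: [500.4, 348.3, 432.4]
tcp_rot: [179.8, -0.1, 76.1]
ft_force: [-0.0, -0.6, -1.7]
finger_gap: 14.9
grip_force: 58.8
```

Run:
```python
from h import *
go([470,100,430],76); go([619.5,-239.8,430],76)
```

```text
t 7.65 pos [500.4 348.3 432.4] [ 1.7984e+02 -1.4000e-01  7.6120e+01] F [-0.  -0.6 -1.7]
shift [-248.4   30.     1.8] turn [ 0.0028 -0.0025  0.002 ]
t 7.65 pos [500.4 348.3 432.4] [ 1.7984e+02 -1.4000e-01  7.6120e+01] F [-0.  -0.6 -1.7]
shift [-542.3  256.7    1.7] turn [ 0.0028 -0.0025  0.002 ]
```

Request:
{"api": "jog_arm", "payload": {
  "rows": [
    [[-15,2,0],[0,0,0]],
    [[-40,5,0],[0,0,0]],
    [[-68,8,0],[0,0,0]],
    [[-96,11,0],[0,0,0]],
    [[-124,14,0],[0,0,0]],
    [[-152,18,0],[0,0,0]],
    [[-180,22,0],[0,0,0]],
    [[-208,30,0],[0,0,0]],
    [[-234,42,0],[0,0,0]],
    [[-258,58,0],[0,0,0]]
  ]
}}

```text
time: 8.65
tool_pos: [493.8, 82.6, 429.0]
tcp_rot: [-179.9, 0.0, 76.1]
ft_force: [0.3, -0.2, -1.8]
finger_gap: 15.6
grip_force: 58.8
```

Request:
{"api": "jog_arm", "payload": {
  "rows": [
    [[-24,17,0],[0,0,0]],
    [[-48,34,0],[0,0,0]],
    [[-72,51,0],[0,0,0]],
    [[-96,68,0],[0,0,0]],
    [[-120,85,0],[0,0,0]],
    [[-144,102,0],[0,0,0]],
    [[-168,119,0],[0,0,0]],
    [[-192,136,0],[0,0,0]],
    [[-216,153,0],[0,0,0]],
    [[-240,170,0],[0,0,0]]
  ]
}}

```text
time: 9.65
tool_pos: [601.9, -191.1, 428.3]
tcp_rot: [-179.9, -0.0, 76.1]
ft_force: [0.8, 0.2, -1.0]
finger_gap: 15.5
grip_force: 58.8
```

Request:
{"api": "jog_arm", "payload": {
  "rows": [
    [[-20,14,0],[0,0,0]],
    [[-36,24,0],[0,0,0]],
    [[-44,29,15],[0,0,0]],
    [[-44,29,40],[0,0,0]],
    [[-44,29,65],[0,0,0]],
    [[-44,29,90],[0,0,0]],
    [[-44,29,110],[0,0,0]],
    [[-44,29,120],[0,0,0]],
    [[-44,29,120],[0,0,0]],
    [[-44,29,120],[0,0,0]]
  ]
}}

```text
time: 10.65
tool_pos: [619.4, -239.3, 310.2]
tcp_rot: [180.0, -0.0, 76.1]
ft_force: [1.3, -0.2, -1.6]
finger_gap: 15.4
grip_force: 58.9
```

Run:
```python
from h import *
s=r.sense(); im,d=r.snapshot('wrist'); np.savez('w3.npz',im=im,d=d,p=s['tool_pos'],e=s['tcp_rot'])
sm,sd=snap('side')
print(s['tool_pos'],s['tcp_rot'],s['time'],s['ft_force'])
v,u=np.mgrid[:480,:640]; W=wpts(u,v,d.astype(float),{'tool_pos':np.zeros(3),'tcp_rot':[0,0,0]})
q=(abs(W[...,1])<20)&(abs(W[...,0])<34)&(W[...,2]>-30)&(W[...,2]<170)&(d>0)
X=W[q]
for a in range(-30,170,20):
    b=X[(X[:,2]>=a)&(X[:,2]<a+20)]
    if len(b)>5: print('toolz',a,len(b),'x',np.percentile(b[:,0],[5,50,95]).round(1),'y',np.percentile(b[:,1],[3,50,97]).round(1))
Q=cloud('side',sd); T=R.from_euler('xyz',s['tcp_rot'],degrees=True).inv().apply((Q-s['tool_pos']).reshape(-1,3)).reshape(Q.shape)
q=(abs(T[...,1])<22)&(abs(T[...,0])<40)&(T[...,2]>60)&(T[...,2]<175)&(sd>0); X=T[q]
for a in range(60,180,15):
    b=X[(X[:,2]>=a)&(X[:,2]<a+15)]
    if len(b)>3: print('side toolz',a,len(b),'x',b[:,0].min().round(1),b[:,0].max().round(1),'y',b[:,1].min().round(1),b[:,1].max().round(1))
ys,xs=np.where(q); print(xs.min(),xs.max(),ys.min(),ys.max())
y0,x0=int(ys.mean())-60,int(xs.mean())-60
o=np.zeros((480,800,3),np.uint8); o[:400,:400]=cv2.resize(sm[y0:y0+120,x0:x0+120],(400,400),interpolation=cv2.INTER_CUBIC); o[:300,400:]=cv2.resize(im,(400,300)); cv2.imwrite('pics/c3.png',o); print(x0,y0)
```

```text
[ 619.42835717 -239.31310894  310.1817097 ] [ 1.79984575e+02 -1.37494303e-04  7.61485051e+01] 10.65 [ 1.34493074 -0.2156996  -1.56834375]
toolz -30 2162 x [ 6.  10.4 25.8] y [-19.    0.2  19. ]
toolz -10 839 x [ 6.1 25.1 25.8] y [-17.2   0.5  17.7]
toolz 10 409 x [25.1 25.5 25.9] y [-7.3  0.6  8. ]
toolz 30 308 x [25.2 25.5 25.9] y [-7.3  0.1  7.9]
toolz 50 210 x [25.2 25.5 25.8] y [-7.2  0.1  7.6]
toolz 70 23 x [25.  25.7 25.8] y [-5.8  1.8  7.7]
toolz 150 14 x [7.6 8.3 8.8] y [-3.9  0.4  3.8]
side toolz 60 43 x -29.0 28.2 y -10.6 9.3
side toolz 75 24 x -13.5 9.4 y -11.7 1.5
side toolz 90 21 x -5.6 9.5 y -12.3 1.5
side toolz 105 20 x -9.7 9.2 y -12.3 1.7
side toolz 120 22 x -10.7 10.0 y -13.3 8.1
side toolz 135 27 x -14.1 9.4 y -13.0 7.6
side toolz 150 10 x -8.5 7.8 y -13.1 2.2
338 354 187 212
285 139
```

View pics/c3.png

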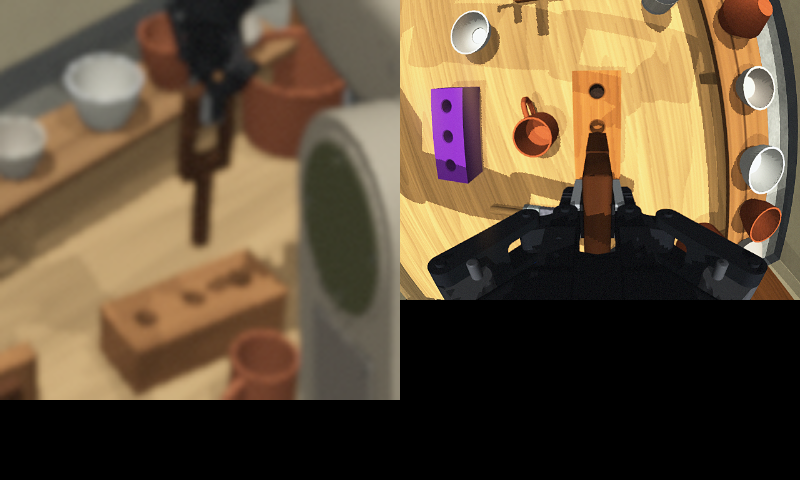

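The paddle hangs plumb in the gripper: its blade edge stays at tool x=25.5 from z 10 to 70, so the handle axis is at tool (-2.6, 0.3). The handle is right above the middle hole, with the far hole visible at (597,92). I'll cross-check the block with this view.

Run:
```python
from hole import *
holes('w3.npz')
go([619.4+0.4,-239.3+2.1,250],76.15)
```

```text
px [212. 218.] circ 507.1 -226.9 33.1 lsq [ 507.2 -227.7] floor z pct [ 4.  5.  6. 43.] col [ 38.  69. 141.]
px [ 82. 263.] circ 315.6 -237.2 12.7 lsq [ 315.5 -237.2] floor z pct [41. 47. 54. 60.] col [59. 22. 47.]
px [ 77. 218.] circ 334.2 -181.1 13.1 lsq [ 334.5 -181.1] floor z pct [39. 44. 53. 60.] col [71. 28. 59.]
px [ 75. 169.] circ 352.5 -124.1 13.2 lsq [ 353.3 -124.4] floor z pct [38. 43. 52. 59.] col [64. 26. 53.]
px [315. 146.] circ 633.4 -180.9 13.4 lsq [ 633.4 -180.9] floor z pct [48. 49. 50. 51.] col [30. 40. 57.]
top z 70.0
t 10.75 pos [ 620.  -239.7  311.6] [1.7985e+02 3.0000e-02 7.6140e+01] F [ 0.7  0.5 -1.8]
shift [ 2.4 -0.9 61.6] turn [ 0.0026  0.0005 -0.0001]
```

Request:
{"api": "jog_arm", "payload": {
  "rows": [
    [[2.9,0,15],[0,0,0]],
    [[2.9,0,35],[0,0,0]],
    [[2.9,0,50],[0,0,0]],
    [[2.9,0,60],[0,0,0]],
    [[2.9,0,64],[0,0,0]],
    [[2.9,0,64],[0,0,0]],
    [[2.9,0,64],[0,0,0]]
  ]
}}

```text
time: 11.45
tool_pos: [620.5, -236.9, 246.7]
tcp_rot: [179.9, 0.0, 76.1]
ft_force: [1.1, 0.3, -1.5]
finger_gap: 15.5
grip_force: 58.9
```

Run:
```python
from hole import *
ps=[]
for i in range(6):
    s=r.sense(); im,d=r.snapshot('wrist'); ps.append(s['tool_pos'])
print(np.mean(ps,0).round(2),np.std(ps,0).round(2)); np.savez('w4.npz',im=im,d=d,p=np.mean(ps,0),e=s['tcp_rot'])
holes('w4.npz')
```

```text
[ 620.53 -236.94  246.83] [0.08 0.03 0.18]
px [196. 236.] circ 509.3 -227.9 33.2 lsq [ 507.7 -228. ] floor z pct [ 4.  5. 14. 46.] col [ 33.  61. 126.]
px [ 54. 284.] circ 315.7 -237.5 12.8 lsq [ 315.9 -237.2] floor z pct [46. 50. 56. 61.] col [54. 16. 39.]
px [ 47. 233.] circ 334.1 -180.5 12.7 lsq [ 334.7 -180.7] floor z pct [45. 49. 55. 61.] col [70. 29. 58.]
px [ 42. 180.] circ 353.5 -124.6 12.9 lsq [ 353.5 -124.5] floor z pct [43. 48. 55. 60.] col [82. 57. 90.]
px [314. 151.] circ 633.1 -181.1 13.3 lsq [ 633.4 -181. ] floor z pct [49. 50. 50. 51.] col [26. 36. 51.]
top z 70.3
```

The handle end is within about 0.6 mm of the hole centre. I'll lower it gently while watching the force.

Request:
{"api": "jog_arm", "payload": {
  "rows": [
    [[0,-0.4,3],[0,0,0]],
    [[0,-0.4,7],[0,0,0]],
    [[0,-0.4,10],[0,0,0]],
    [[0,-0.4,12],[0,0,0]],
    [[0,-0.4,14],[0,0,0]],
    [[0,-0.4,16],[0,0,0]],
    [[0,-0.4,18],[0,0,0]],
    [[0,-0.4,18],[0,0,0]]
  ]
}}

```text
time: 12.55
tool_pos: [619.6, -236.6, 227.4]
tcp_rot: [-180.0, -0.0, 76.1]
ft_force: [-0.2, -0.5, -2.9]
finger_gap: 15.6
grip_force: 58.9
```

Request:
{"api": "jog_arm", "payload": {
  "rows": [
    [[0,0,2],[0,0,0]],
    [[0,0,5],[0,0,0]],
    [[0,0,8],[0,0,0]],
    [[0,0,11],[0,0,0]],
    [[0,0,14],[0,0,0]],
    [[0,0,17],[0,0,0]],
    [[0,0,18],[0,0,0]]
  ]
}}

```text
time: 13.25
tool_pos: [619.5, -236.5, 209.2]
tcp_rot: [-180.0, -0.0, 76.1]
ft_force: [0.7, 0.2, -1.1]
finger_gap: 15.2
grip_force: 58.9
```

Request:
{"api": "jog_arm", "payload": {
  "rows": [
    [[0,0,3],[0,0,0]],
    [[0,0,6],[0,0,0]],
    [[0,0,9],[0,0,0]],
    [[0,0,12],[0,0,0]],
    [[0,0,15],[0,0,0]],
    [[0,0,18],[0,0,0]],
    [[0,0,20],[0,0,0]],
    [[0,0,21],[0,0,0]],
    [[0,0,21],[0,0,0]]
  ]
}}

```text
time: 14.15
tool_pos: [619.6, -236.6, 188.6]
tcp_rot: [-180.0, -0.0, 76.1]
ft_force: [0.2, 0.3, -1.9]
finger_gap: 15.1
grip_force: 58.9
```

Request:
{"api": "jog_arm", "payload": {
  "rows": [
    [[0,0,1.5],[0,0,0]],
    [[0,0,3],[0,0,0]],
    [[0,0,4.5],[0,0,0]],
    [[0,0,6],[0,0,0]],
    [[0,0,7],[0,0,0]],
    [[0,0,8],[0,0,0]],
    [[0,0,8],[0,0,0]]
  ]
}}

```text
time: 14.85
tool_pos: [619.6, -236.6, 180.6]
tcp_rot: [-180.0, -0.0, 76.1]
ft_force: [0.2, 0.1, -2.1]
finger_gap: 15.4
grip_force: 58.9
```

Request:
{"api": "jog_arm", "payload": {
  "rows": [
    [[0,0,0.5],[0,0,0]],
    [[0,0,1],[0,0,0]],
    [[0,0,1],[0,0,0]]
  ]
}}

```text
time: 15.15
tool_pos: [619.8, -236.7, 180.0]
tcp_rot: [180.0, 0.0, 76.1]
ft_force: [0.9, 0.4, -2.2]
finger_gap: 15.1
grip_force: 59.1
```

Request:
{"api": "jog_arm", "payload": {
  "rows": [
    [[0,0,0.5],[0,0,0]],
    [[0,0,1],[0,0,0]],
    [[0,0,1],[0,0,0]]
  ]
}}

```text
time: 15.45
tool_pos: [620.1, -236.8, 180.0]
tcp_rot: [179.9, 0.0, 76.1]
ft_force: [-1.3, 0.3, 5.6]
finger_gap: 15.4
grip_force: 60.0
```

Request:
{"api": "jog_arm", "payload": {
  "rows": [
    [[0,0,0.5],[0,0,0]],
    [[0,0,1],[0,0,0]],
    [[0,0,1],[0,0,0]]
  ]
}}

```text
time: 15.75
tool_pos: [620.3, -236.9, 180.0]
tcp_rot: [179.9, 0.0, 76.1]
ft_force: [-1.7, 1.1, 9.8]
finger_gap: 15.0
grip_force: 60.6
```

It touched at TCP z=180, where the hole bottom was expected (end ≈ 15 mm). I'll ease off the pressure, release, and rise.

Request:
{"api": "jog_arm", "payload": {
  "rows": [
    [[0,0,-0.8],[0,0,0]],
    [[0,0,-1.2],[0,0,0]]
  ]
}}

```text
time: 15.95
tool_pos: [620.0, -236.8, 180.0]
tcp_rot: [179.9, 0.0, 76.1]
ft_force: [-1.0, 1.2, 4.6]
finger_gap: 15.8
grip_force: 59.9
```

Request:
{"api": "jog_arm", "payload": {
  "rows": [
    [[0,0,0],[0,0,0]],
    [[0,0,0],[0,0,0]],
    [[0,0,0],[0,0,0]],
    [[0,0,0],[0,0,0]],
    [[0,0,0],[0,0,0]]
  ],
  "grip": 36
}}

```text
time: 16.45
tool_pos: [619.7, -236.6, 178.7]
tcp_rot: [-180.0, -0.0, 76.1]
ft_force: [0.3, 0.3, -0.5]
finger_gap: 36.3
grip_force: 0.0
```

Request:
{"api": "jog_arm", "payload": {
  "rows": [
    [[0,0,-8],[0,0,0]],
    [[0,0,-20],[0,0,0]],
    [[0,0,-40],[0,0,0]],
    [[0,0,-65],[0,0,0]],
    [[0,0,-90],[0,0,0]],
    [[0,0,-120],[0,0,0]],
    [[0,0,-140],[0,0,0]],
    [[0,0,-150],[0,0,0]],
    [[0,0,-150],[0,0,0]]
  ]
}}

```text
time: 17.35
tool_pos: [620.5, -236.9, 331.9]
tcp_rot: [179.8, 0.0, 76.1]
ft_force: [0.1, -0.3, 0.3]
finger_gap: 35.8
grip_force: 0.0
```

Run:
```python
from h import *
s=r.sense(); im,d=r.snapshot('wrist'); sm,sd=snap('side')
v,u=np.mgrid[:480,:640]; W=wpts(u,v,d.astype(float),s)
q=(W[...,2]>120)&(W[...,2]<300)&(d>0)&(np.hypot(W[...,0]-619,W[...,1]+239)<45)
z=W[q][:,2]; t=q&(W[...,2]>np.percentile(z,99)-6)
X=W[t]; print('top z',np.median(X[:,2]),cv2.minAreaRect(X[:,:2].astype(np.float32)),'expect 215')
o=np.zeros((480,800,3),np.uint8); o[:400,:400]=cv2.resize(sm[150:290,270:410],(400,400),interpolation=cv2.INTER_CUBIC); o[:300,400:]=cv2.resize(im,(400,300)); cv2.imwrite('pics/c5.png',o)
```

```text
top z 214.78251597966408 ((621.0101318359375, -239.07029724121094), (55.310028076171875, 15.756399154663086), 75.70528411865234) expect 215
```

View pics/c5.png

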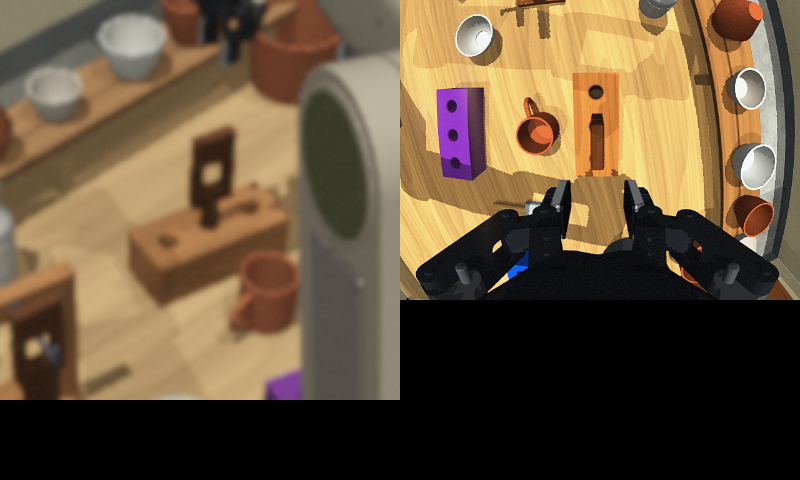

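The paddle stands upright in the middle hole, at side crop (212,170). Its top is at 214.8 mm, against 215 for fully seated, and the gripper is clear.

```bash
python3 -c "
from bench import r; print(r.hand_in())"
```

```text
the job is handed in; nothing more can be done
None
```

The paddle stands upright, handle down, fully seated in the clear middle hole of the wooden block (top measured at 214.8 mm against 215 expected). I lowered it gently, touched no other object on purpose, and handed the job in at about 17.5 s.

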